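# Load and screw down the leaf press

### The job

Load the leaf press on the classroom table: push the pressing pack all the way in under the pressing board until it is square against the back ledge, then swing the T-bar round clockwise to screw the board down until it is tight on the pack. Let go, and leave the other things on the table where they are.

Things in the scene. Friction and masses are not known exactly. Their poses are not given: they have to be found in the camera images.
- press: The leaf press, fixed to the table. Plywood base 260 (x) x 250 (y) x 20 mm thick; origin at the centre of its underside, z up. The pack goes in from the open +y side. Along the -y edge of the base runs a wooden back ledge, inner face at y = -105 mm, 22 mm high above the base. The vertical press screw is at x = y = 0.
- press_entry (a point): Fixed to the press, axes as the press, at x = 0, y = +105, z = 35 mm: where the middle of the pack's near (+y) face is when the pack is fully home.
- platen: The pressing board: plywood 140 (x) x 180 (y) x 18 mm, hung on the screw and guided by the posts through a steel bar on top (it does not turn). Origin at the centre of its underside, axes as the press. It moves only up and down, 6 mm down per clockwise turn of the screw. At joint screw = 0 its underside is 66 mm above the table, 16 mm above the pack's top (50 mm).
- screw (a joint): Angle of the press screw in rad, growing clockwise seen from above; one turn (6.28 rad) lowers the board and the T-bar by 6 mm. It starts between 1 and 7, turns against friction (0.1 N m, 2 to 3 N at the bar, more when pushed off briskly) and stays where it is left. The board meets the pack, if that is in, at about 16.8 rad and is tight within half a radian more (let go, it springs back a little and stays tight).
- bar_mid (a point): Middle of the T-bar, on the screw's axis; x along the bar, z up. A level steel rod, 12 mm diameter, 133 mm long over its two 17 mm ball ends, through a hub of 29 mm diameter reaching 15 mm above and below the rod's axis. 218 mm above the table at joint screw = 0; comes down with the screw to about 202 mm when tight. Nothing stands above it.
- bar_end (a point): Centre of one ball end of the T-bar, 58 mm from its middle (the other is opposite); it turns with the screw.
- pack: The pressing pack, loose, about 0.5 kg: two plywood boards with cards between, one rigid slab 148 (x) x 210 (y) x 30 mm. Origin at the centre of its underside, axes as the press. It starts on the press base, sticking out 55 to 100 mm to +y, a little crooked; fully home its origin is on the screw's axis, 20 mm above the table, its -y face against the back ledge.
- pencil_pot: Bystander: green pot with pencils, 80 mm diameter, about 165 mm tall; origin at the centre of its underside.
- telephone: Bystander: chunky white push-button telephone, 200 x 150 mm, 85 mm tall; origin at the centre of its underside.
- tile_board: Bystander: low grey board with coloured tiles, 100 x 320 mm, 22 mm tall; origin at the centre of its underside.
- beaker: Bystander: orange beaker, 76 mm diameter, 85 mm tall; origin at the centre of its underside.
- beam_top (a point): Fixed to the press: middle of the top of its wooden beam, 158 mm above the table, axes as the press. The beam runs along x, 250 mm long, 44 mm wide, 40 mm deep, on two steel posts of 16 mm diameter at x = +/-104 mm; post ends and nuts stand up to 19 mm above the beam, and the screw's brass flange (56 mm diameter) 9 mm.

How it is judged:
By the outcome, as a careful person would: the job done as asked, in the order asked, and still so for the second after the job is handed in, with the robot touching nothing.
It also fails if it takes over 61 s, if anything falls off the work surface, if the arm or the gripper's body presses on something with over 40 N, if the wrist force passes 120 N, or if a joint passes its speed limit or range.

### The arm

A 6-joint arm with a two-finger parallel gripper is mounted at the origin on the work surface. World frame = base frame: x ahead of the robot, y to its left, z up, the work surface at z = 0. Lengths are in m, angles in rad, forces in N, time in s.
With the tool pointing down it reaches from about 0.275 to 0.775 m from the base axis. Payload 14.6 kg.
Tool frame: the origin (TCP) lies midway between the tips of the shut fingers; the grasp point (between the pads) lies 19 mm behind it (bot.grip_point_offset is the distance from the TCP to the grasp point, in m); z points along the fingers, x is the direction in which the jaws open and shut, and the axes are right-handed (so a half turn about z gives the same grasp; the last joint's range is limited). The gripper opens to 85 mm and grips with 20 to 120 N. Pads are 22 mm wide; open, the fingers measure 114 mm over their backs; the gripper's body (76 mm by 85 mm) begins 54 mm behind the grasp point. The pads swing forward as they close: fully open they stand 13 mm farther back than shut.
Start: joints at [-1.345, 0.263, -0.048, 1.259, 0, 1.415], TCP at [0.195, -0.487, 0.231] pointing down, gripper open.
Joint ranges: [-2.65, 2.65], [-0.89, 1.7], [-1.18, 1.37], [-2.13, 2.11], [-1.35, 1.29], [-3.14, 3.14]. Speed limits (rad/s): [1.89, 1.89, 2.57, 2.79, 3.14, 3.14].

### API

Orientations are given as a rotation vector (axis times angle).
In Python, from bench import bot gives the robot as it stands. The module is installed in compiled form; this text tells all that it offers.
- The arm moves only by the tool carry_out, never from a script. Its argument "steps" is a list that holds one entry, the list of rows, each a list of 7 numbers: the finger opening in cm, from 0 to 8.54, then the shift along the tool's x, y, z in cm, then the turn, a rotation vector about the tool's x, y, z in degrees. In form: [[[gripper, tx, ty, tz, rx, ry, rz], ...]]. A call has exactly 10 rows; each row is the pose to reach, as a shift and turn from the pose commanded when the call began, along the tool's axes at that moment; what a row does not reach only later rows make up. A row lasts 1/8 s, in which the tool goes at most 62.5 mm and 10.7 degrees, less where a joint would pass 70% of its speed; a pose out of reach is approached as far as the arm can. A call with a gripper value outside its range is refused whole. The fingers move at their own pace and stop on an object; "squeeze" is the grip in N (left out, the last holds). Time passes only in rows, so rows that repeat a pose let the fingers close, or fill a call up. It gives the time, the measured TCP pose, the force and the opening at its end, in the units of the state.
- bot.sense(): the state, without advancing time (a new reading comes with each control period).
- bot.camera(name): name is "scene" or "side" or "wrist"; returns the picture (480x640x3 uint8, red, green, blue); there is no depth.
- bot.get_calibration(name): a dict with "fx", "fy", "cx", "cy" (pixels), "k1" (the pictures are not rectified: a ray, as slopes to the right and down, at radius r is drawn at 1 + k1 r^2 times it, then the intrinsics apply), "extrinsics" (4x4, takes a point from world to camera coordinates); the wrist camera has in their place "hand_eye" (4x4, takes a point from camera to tool coordinates, whose origin is the TCP and whose axes are the tool frame's). Camera axes: x right, y down, z forward; pixel columns grow to the right and rows downward; lengths in m; the calibration is good to about 2 mm. A picture is of the moment at which its call begins: read the wrist's pose just before it. get_calibration takes no time and is no camera call.
- bot.finish_job(): hands the job in, once; it reports no verdict.
The state is a dict: "clock": time; "joint_pos": joint angles; "joint_velocities": joint speeds; "joint_torque": joint torques, N m; "ee_pos": TCP position; "tool_rot": TCP orientation; "contact_force": force on the tool from outside, world axes, zero at the start; "moment": the same for the moment, N m; "finger_gap": finger opening in m.
Only numpy, scipy, OpenCV 4.12 (cv2) and the standard library are available. Lean on these libraries where they do the work, as an engineer would, in place of code of your own. Each camera call takes 0.05 s, during which the arm holds its last target. There are 200 camera calls.

## Working session

There is one attempt and no reset: what is moved stays moved. The work goes in short steps, Python scripts to look and compute and a tool call to move; the robot and the scene stay as the last step left them, time stands still between calls to the robot, and variables do not carry over. Pictures are saved under pics/ and viewed, about 8 in all and at most 12, crops included, and the job is handed in when it is done.

Besides the shell and the picture viewer there is one more tool, called after "Call:" in YAML: its name, and indented under it one key for each argument. carry_out: Moves the arm, as the interface text tells. Its arguments: {"type":"object","properties":{"steps":{"type":"array"},"squeeze":{"type":"number"}},"required":["steps"]}

```bash
mkdir -p pics; ls
cat > h.py <<'E'
import numpy as np, cv2
from bench import bot
from scipy.spatial.transform import Rotation as R
def cam(n):
    c=bot.get_calibration(n)
    if 'extrinsics' in c: E=np.array(c['extrinsics'])
    else:
        s=bot.sense();T=np.eye(4);T[:3,:3]=R.from_rotvec(s['tool_rot']).as_matrix();T[:3,3]=s['ee_pos']
        E=np.linalg.inv(T@np.array(c['hand_eye']))
    return c,E
def ray(ce,u,v):
    c,E=ce
    K=np.array([[c['fx'],0,c['cx']],[0,c['fy'],c['cy']],[0,0,1.]])
    p=cv2.undistortPoints(np.array([[[u,v]]],float),K,np.array([c['k1'],0,0,0.]))[0,0]
    d=E[:3,:3].T@np.array([p[0],p[1],1]);o=-E[:3,:3].T@E[:3,3]
    return o,d/np.linalg.norm(d)
def onz(ce,u,v,z):
    o,d=ray(ce,u,v);return o+d*(z-o[2])/d[2]
def tri(a,b):
    (o,d),(p,e)=a,b
    t=np.linalg.lstsq(np.c_[d,-e],p-o,rcond=None)[0]
    x,y=o+d*t[0],p+e*t[1];return (x+y)/2,np.linalg.norm(x-y)
def proj(ce,P):
    c,E=ce
    q=(E[:3,:3]@np.atleast_2d(P).T).T+E[:3,3];s=q[:,:2]/q[:,2:]
    s=s*(1+c['k1']*(s**2).sum(1,keepdims=True))
    return s*[c['fx'],c['fy']]+[c['cx'],c['cy']]
def snap(n,f):
    ce=cam(n);im=bot.camera(n);cv2.imwrite('pics/'+f,cv2.cvtColor(im,cv2.COLOR_RGB2BGR));return ce,im
E
python3 - <<'E'
from h import *
for n in['scene','side']:
    ce,_=snap(n,n+'0.png');print(n,np.round(-ce[1][:3,:3].T@ce[1][:3,3],3),ce[0]['fx'],ce[0]['k1'])
print(bot.sense())
E
```

```text
pics
scene [1.489 0.231 0.858] 433.0076613540473 -0.056208990040929545
side [0.454 0.979 1.307] 615.9904471885418 0.04366974573158053
{'clock': 0.1, 'joint_pos': array([-1.34529285e+00,  2.63480262e-01, -4.88452479e-02,  1.25942933e+00,
       -2.79106210e-05,  1.41547988e+00]), 'joint_velocities': array([-0.00059964, -0.00160464,  0.00133388,  0.00047678,  0.00198177,
       -0.00012229]), 'joint_torque': array([ 5.03212839e-03, -6.38573313e+01,  3.85066366e+01,  9.96056478e-03,
        3.18614264e-05,  2.39075047e-05]), 'ee_pos': array([ 0.19505662, -0.48715333,  0.23088087]), 'tool_rot': array([-2.60120150e+00,  1.76050448e+00,  1.13100321e-03]), 'contact_force': array([-0.44047918,  0.07264235,  0.43260025]), 'moment': array([ 0.05120649,  0.04554112, -0.02526389]), 'finger_gap': 0.08529781812067806}
```

View pics/scene0.png

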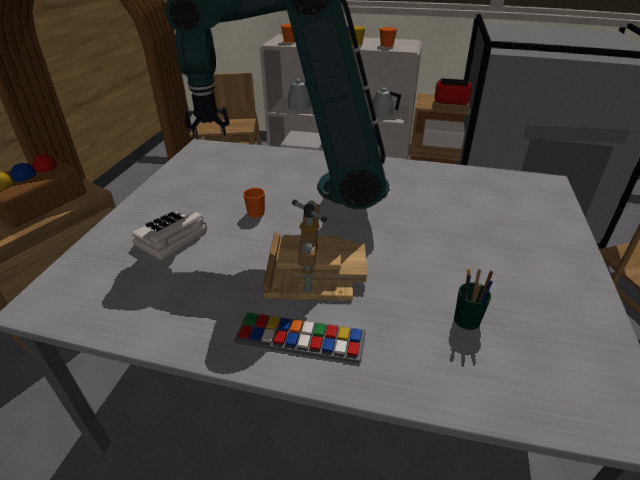

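View pics/side0.png

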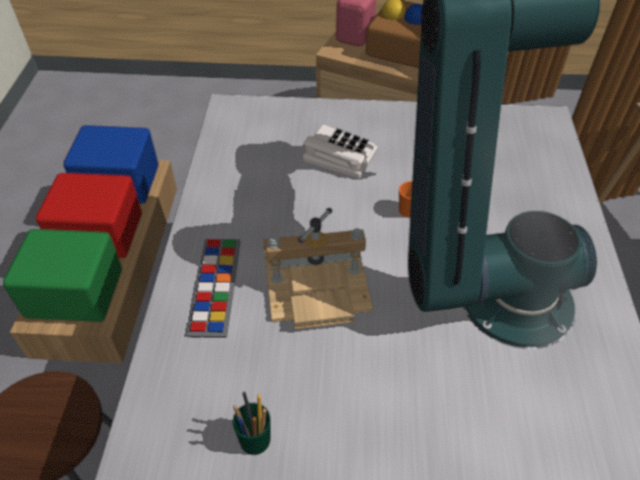

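The scene view shows the press at about (310,265) with its ledge to the left and the pack sticking out right. The side view shows the press at (317,280), the T-bar hub at (316,226) and the pack's near face at about (322,322). Next, a zoomed composite of both.

Run:
```python
import cv2,numpy as np
a=cv2.imread('pics/scene0.png')[190:310,250:380];b=cv2.imread('pics/side0.png')[200:335,255:380]
a=cv2.resize(a,(400,369),interpolation=cv2.INTER_CUBIC);b=cv2.resize(b,(400,432),interpolation=cv2.INTER_CUBIC)
c=np.zeros((432,800,3),np.uint8);c[:369,:400]=a;c[:,400:]=b
c=np.clip(c*1.5,0,255).astype(np.uint8);cv2.imwrite('pics/zoom0.png',c)
```

```text
(no output)
```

View pics/zoom0.png

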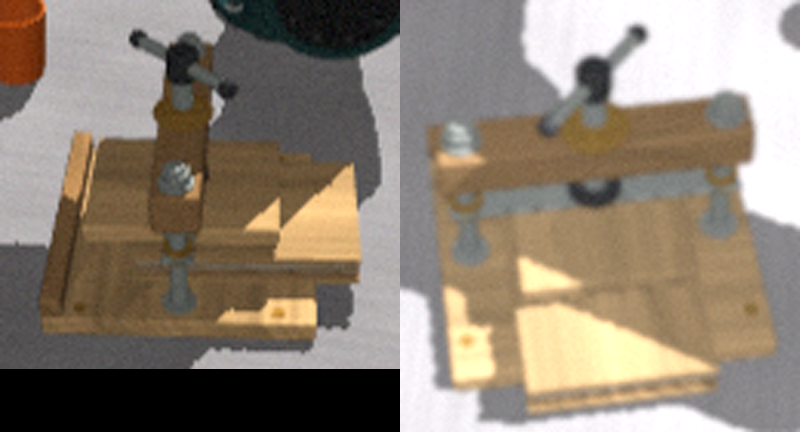

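Run:
```python
from h import *
A,B=cam('scene'),cam('side')
S=lambda x,y:(250+x/3.077,190+y/3.077)
D=lambda x,y:(255+(x-400)/3.2,200+y/3.2)
for n,a,b in[('ball-y',(137,39),(640,33)),('ball+y',(229,89),(548,127)),('hub',(183,62),(594,78)),('packnear+x',(360,262),(528,398)),('packnear-x',(357,165),(716,372))]:
    p,e=tri(ray(A,*S(*a)),ray(B,*D(*b)));print(n,p.round(4),round(e,4))
for n,c,q,z in[('base+x+y',B,D(457,390),.02),('base-x+y',B,D(776,350),.02),('base+x+y s',A,S(316,330),.0),('base+x-y s',A,S(43,318),.02),('pack+x',B,D(528,398),.05),('pack-x',B,D(716,372),.05),('pack+x s',A,S(360,262),.05),('pack-x s',A,S(357,165),.05),('nut+x side',B,D(459,128),.17),('nut-x',B,D(727,100),.17),('ledge top outer -x',A,S(78,135),.042)]:
    print(n,onz(c,*q,z).round(4))
```

```text
ball-y [ 0.4944 -0.0861  0.2116] 0.003
ball+y [0.5575 0.0155 0.2128] 0.002
hub [ 0.5267 -0.034   0.2144] 0.0029
packnear+x [0.5658 0.142  0.0453] 0.001
packnear-x [0.4243 0.1156 0.0499] 0.0043
base+x+y [0.6241 0.1218 0.02  ]
base-x+y [0.3759 0.0686 0.02  ]
base+x+y s [ 0.6158  0.1117 -0.    ]
base+x-y s [ 0.6786 -0.1278  0.02  ]
pack+x [0.5655 0.1457 0.05  ]
pack-x [0.4236 0.1132 0.05  ]
pack+x s [0.5707 0.1421 0.05  ]
pack-x s [0.4267 0.1174 0.05  ]
nut+x side [ 0.6296 -0.0183  0.17  ]
nut-x [ 0.4243 -0.0601  0.17  ]
ledge top outer -x [ 0.4317 -0.1745  0.042 ]
```

```bash
cat >> h.py <<'E'
C=np.array([0.526,-0.033]);YAW=np.radians(12.0)
def P(x,y,z):  # press frame -> world
    return np.r_[C+[x*np.cos(YAW)-y*np.sin(YAW),x*np.sin(YAW)+y*np.cos(YAW)],z]
def toP(p):
    d=np.asarray(p)[:2]-C;return np.array([d[0]*np.cos(YAW)+d[1]*np.sin(YAW),-d[0]*np.sin(YAW)+d[1]*np.cos(YAW)])
def orient(sgn=1,tilt=0):  # tool x = sgn*press x; tilt deg leans body to +y
    x=sgn*np.array([np.cos(YAW),np.sin(YAW),0]);z=np.array([0,0,-1.]);M=np.c_[x,np.cross(z,x),z]
    ax=np.array([np.cos(YAW),np.sin(YAW),0])
    return R.from_rotvec(-ax*np.radians(tilt))*R.from_matrix(M)
def rows(targets,Rt=None):
    s=bot.sense();R0=R.from_rotvec(s['tool_rot']);
    for p in targets:
        d=R0.inv().apply(np.asarray(p)-s['ee_pos'])*100
        r=(R0.inv()*Rt).as_rotvec(degrees=True) if Rt is not None else np.zeros(3)
        print(d.round(2).tolist(),r.round(1).tolist())
E
python3 - <<'E'
from h import *
s=bot.sense();print(R.from_rotvec(s['tool_rot']).as_matrix().round(3));print(np.array(bot.get_calibration('wrist')['hand_eye']).round(3),bot.get_calibration('wrist')['fx'])
print('look',P(0,.26,.36))
for sg in(1,-1): 
    print(orient(sg,15).as_matrix().round(3).tolist()); rows([P(0,.2,.36)],orient(sg,0))
E
```

```text
[[ 0.372 -0.928 -0.   ]
 [-0.928 -0.372  0.001]
 [-0.001 -0.    -1.   ]]
[[ 1.    -0.001  0.001  0.   ]
 [ 0.     0.966  0.26  -0.066]
 [-0.002 -0.26   0.966 -0.141]
 [ 0.     0.     0.     1.   ]] 391.06570635691685
look [0.47194296 0.22131838 0.36      ]
[[0.978, 0.201, 0.054], [0.208, -0.945, -0.253], [-0.0, 0.259, -0.966]]
[-49.58, -51.02, -12.86] [-0.0, 0.0, -80.2]
[[-0.978, -0.201, 0.054], [-0.208, 0.945, -0.253], [0.0, -0.259, -0.966]]
[-49.58, -51.02, -12.86] [0.0, 0.0, 99.8]
```

Call:
carry_out:
  steps:
    - [[8.5,0,0,-6,0,0,0],[8.5,-4,-4,-12.9,0,0,-8],[8.5,-49.6,-51,-12.9,0,0,-80],[8.5,-49.6,-51,-12.9,0,0,-80],[8.5,-49.6,-51,-12.9,0,0,-80],[8.5,-49.6,-51,-12.9,0,0,-80],[8.5,-49.6,-51,-12.9,0,0,-80],[8.5,-49.6,-51,-12.9,0,0,-80],[8.5,-49.6,-51,-12.9,0,0,-80],[8.5,-49.6,-51,-12.9,0,0,-80]]

```text
clock: 1.35
ee_pos: [0.4142, 0.0068, 0.355]
tool_rot: [3.124, 0.327, 0.0]
contact_force: [1.8, -0.9, -0.4]
finger_gap: 0.0848
```

Run:
```python
from h import *
rows([P(0,.23,.34)],orient(1,0))
```

```text
[10.09, -16.79, 1.5] [0.0, -0.0, -0.1]
```

Call:
carry_out:
  steps:
    - [[8.5,10,-16.8,1.5,0,0,0],[8.5,10,-16.8,1.5,0,0,0],[8.5,10,-16.8,1.5,0,0,0],[8.5,10,-16.8,1.5,0,0,0],[8.5,10,-16.8,1.5,0,0,0],[8.5,10,-16.8,1.5,0,0,0],[8.5,10,-16.8,1.5,0,0,0],[8.5,10,-16.8,1.5,0,0,0],[8.5,10,-16.8,1.5,0,0,0],[8.5,10,-16.8,1.5,0,0,0]]

```text
clock: 2.6
ee_pos: [0.4774, 0.1895, 0.34]
tool_rot: [-3.125, -0.323, -0.0]
contact_force: [-0.4, -0.7, 0.2]
finger_gap: 0.0853
```

Run:
```python
from h import *
print(bot.sense()['ee_pos'],bot.sense()['joint_pos'].round(2));ce,_=snap('wrist','w1.png')
np.savez('pics/w1.npz',E=ce[1])
```

```text
[0.47738298 0.1895044  0.3400125 ] [ 0.22  0.24  0.21  1.54 -0.    1.58]
```

View pics/w1.png

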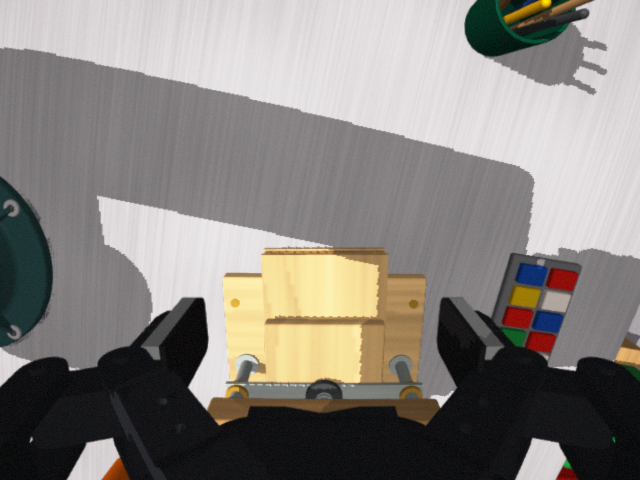

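Run:
```python
from h import *
c=(cam('wrist')[0],np.load('pics/w1.npz')['E'])
for n,u,v,z in[('base-x',224,274.5,.02),('base+x',424,275.5,.02),('packL',263.5,253.5,.05),('packR',387.5,252,.05),('boltL',235,303,.02),('boltR',413,304,.02),('packL far',263.5,318,.05),('packR far',385,318,.05),('platenL',265.5,321,.08),('platenR',384,320,.08)]:
    p=onz(c,u,v,z);print(n,p.round(4),toP(p).round(4))
im=cv2.imread('pics/w1.png')[225:345,205:445];cv2.imwrite('pics/w1z.png',cv2.resize(im,(800,400),interpolation=cv2.INTER_CUBIC))
```

```text
base-x [0.3777 0.0617 0.02  ] [-0.1254  0.1235]
base+x [0.6247 0.1119 0.02  ] [0.1266 0.1213]
packL [0.4248 0.1093 0.05  ] [-0.0694  0.1603]
packR [0.5647 0.1404 0.05  ] [0.0739 0.1616]
boltL [0.397 0.026 0.02 ] [-0.114   0.0845]
boltR [0.6214 0.0714 0.02  ] [0.1151 0.0823]
packL far [0.4382 0.0284 0.05  ] [-0.0731  0.0783]
packR far [0.5826 0.0586 0.05  ] [0.0744 0.0778]
platenL [0.4428 0.0408 0.08  ] [-0.066   0.0895]
platenR [0.5739 0.0695 0.08  ] [0.0682 0.0903]
```

View pics/w1z.png

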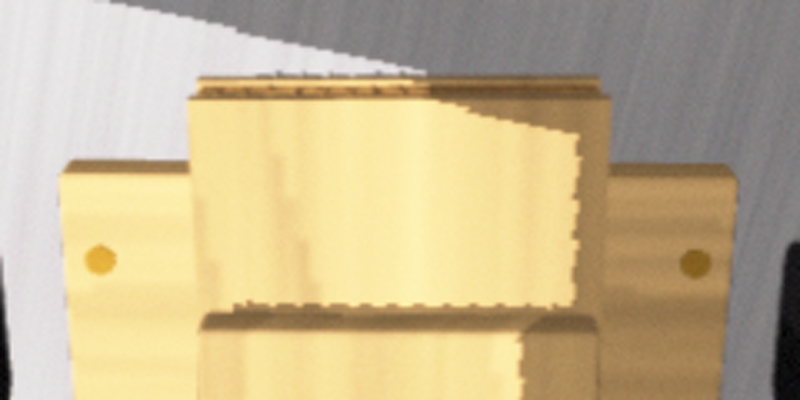

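The wrist view shows the pack near-centred between the bolts, with its near top edge at (261,254)–(388,254). The base's near edge is at (224,277)–(426,279). The pack is almost square, with about 55 mm to go.

```bash
sed -i 's/^C=.*/C=np.array([0.526,-0.0355]);YAW=np.radians(11.6)/' h.py
python3 - <<'E'
from h import *
c=(cam('wrist')[0],np.load('pics/w1.npz')['E'])
for u,v,z in[(223.6,277.5,.02),(426.4,278.7,.02),(261.4,254.1,.05),(388.3,254.1,.05)]: print(toP(onz(c,u,v,z)).round(4))
rows([P(0,.21,.15),P(0,.21,.02),P(0,.185,.02)],orient(1,15))
E
```

```text
[-0.1265  0.121 ]
[0.1297 0.1203]
[-0.0725  0.1615]
[0.0743 0.162 ]
[0.23, 2.03, 19.0] [-15.0, -0.0, 0.2]
[0.23, 2.03, 32.0] [-15.0, -0.0, 0.2]
[0.22, 4.53, 32.0] [-15.0, -0.0, 0.2]
```

Call:
carry_out:
  steps:
    - [[8.5,0.2,2,6,-7,0,0],[8.5,0.2,2,12,-15,0,0],[8.5,0.2,2,18,-15,0,0],[8.5,0.2,2,23,-15,0,0],[8.5,0.2,2,27,-15,0,0],[8.5,0.2,2,30,-15,0,0],[8.5,0.2,2,32,-15,0,0],[8.5,0.2,2,32,-15,0,0],[8.5,0.2,3.5,32,-15,0,0],[8.5,0.2,3.5,32,-15,0,0]]

```text
clock: 3.9
ee_pos: [0.4872, 0.1549, 0.0209]
tool_rot: [2.866, 0.295, 0.041]
contact_force: [1.0, 0.1, 0.6]
finger_gap: 0.0851
```

Run:
```python
from h import *
s=bot.sense();print(toP(s['ee_pos']),s['ee_pos'],s['contact_force'])
rows([P(0,y,.02) for y in(.185,.125,.118)],orient(1,15)); snap('side','s2.png')
im=cv2.imread('pics/s2.png')[200:350,240:400];cv2.imwrite('pics/s2z.png',cv2.resize(im,(640,600),interpolation=cv2.INTER_CUBIC))
```

```text
[0.00026756 0.19428141] [0.48719639 0.15486706 0.02090287] [1.03696591 0.0984321  0.56225167]
[-0.03, 0.87, 0.33] [0.0, -0.1, 0.1]
[-0.04, 6.67, 1.88] [0.0, -0.1, 0.1]
[-0.05, 7.34, 2.06] [0.0, -0.1, 0.1]
```

View pics/s2z.png

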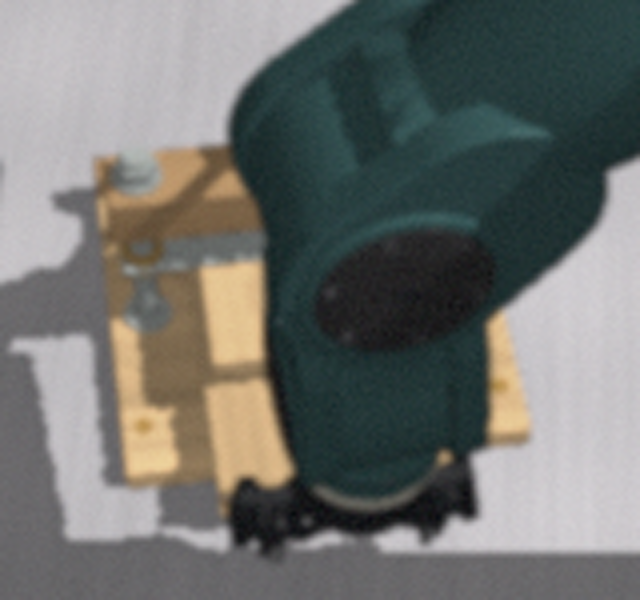

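The crop shows the open fingers standing just in front of the pack's near face, and the arm is clear of the T-bar. Pushing now.

Call:
carry_out:
  steps:
    - [[8.5,0,0.8,0.3,0,0,0],[8.5,0,1.5,0.5,0,0,0],[8.5,0,2.2,0.7,0,0,0],[8.5,0,2.9,0.85,0,0,0],[8.5,0,3.6,1.05,0,0,0],[8.5,0,4.3,1.25,0,0,0],[8.5,0,5,1.4,0,0,0],[8.5,0,5.7,1.6,0,0,0],[8.5,0,6.2,1.75,0,0,0],[8.5,0,6.2,1.75,0,0,0]]

```text
clock: 5.2
ee_pos: [0.4998, 0.0923, 0.0192]
tool_rot: [2.865, 0.296, 0.039]
contact_force: [0.7, -0.4, -0.4]
finger_gap: 0.0848
```

Run:
```python
from h import *
s=bot.sense();print(toP(s['ee_pos']),s['ee_pos'],s['contact_force'])
rows([P(0,y,.0205) for y in(.12,.115,.11,.105)])
ce,_=snap('wrist','w3.png');np.savez('pics/w3.npz',E=ce[1])
```

```text
[4.19359106e-06 1.30435525e-01] [0.4997764  0.09227225 0.01917021] [ 0.67022788 -0.35417267 -0.40194076]
[-0.0, 1.04, 0.14] [0.0, 0.0, 0.0]
[-0.01, 1.53, 0.27] [0.0, 0.0, 0.0]
[-0.01, 2.01, 0.4] [0.0, 0.0, 0.0]
[-0.01, 2.49, 0.53] [0.0, 0.0, 0.0]
```

View pics/w3.png

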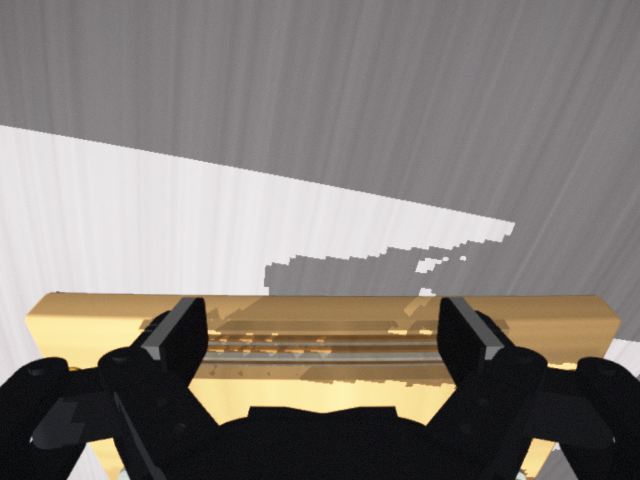

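The wrist view shows the pack's near face (rows 335–380) between the fingers, level with the base edge (rows 295–318). I'll go on in small steps, watching the force.

Call:
carry_out:
  steps:
    - [[8.5,0,0.3,0,0,0,0],[8.5,0,0.6,0.05,0,0,0],[8.5,0,0.9,0.1,0,0,0],[8.5,0,1.1,0.15,0,0,0],[8.5,0,1.3,0.2,0,0,0],[8.5,0,1.4,0.25,0,0,0],[8.5,0,1.5,0.25,0,0,0],[8.5,0,1.6,0.3,0,0,0],[8.5,0,1.6,0.3,0,0,0],[8.5,0,1.6,0.3,0,0,0]]

```text
clock: 6.5
ee_pos: [0.5031, 0.0768, 0.0204]
tool_rot: [2.866, 0.297, 0.039]
contact_force: [0.0, 1.8, 1.6]
finger_gap: 0.0851
```

Run:
```python
from h import *
s=bot.sense();print(toP(s['ee_pos']),s['ee_pos'],s['contact_force'],s['moment'])
```

```text
[0.0001685  0.11464311] [0.50311286 0.07683544 0.02044659] [0.00448479 1.83760709 1.58447243] [ 0.50675861  0.15680625 -0.08740111]
```

Call:
carry_out:
  steps:
    - [[8.5,0,0.1,0,0,0,0],[8.5,0,0.2,0.05,0,0,0],[8.5,0,0.3,0.08,0,0,0],[8.5,0,0.35,0.1,0,0,0],[8.5,0,0.4,0.1,0,0,0],[8.5,0,0.4,0.1,0,0,0],[8.5,0,0.4,0.1,0,0,0],[8.5,0,0.4,0.1,0,0,0],[8.5,0,0.4,0.1,0,0,0],[8.5,0,0.4,0.1,0,0,0]]

```text
clock: 7.75
ee_pos: [0.5039, 0.0728, 0.0204]
tool_rot: [2.866, 0.297, 0.039]
contact_force: [-0.3, 2.8, 1.3]
finger_gap: 0.0851
```

Run:
```python
from h import *
s=bot.sense();print(toP(s['ee_pos']),s['ee_pos'],s['contact_force'],s['moment'])
ce,_=snap('wrist','w4.png');np.savez('pics/w4.npz',E=ce[1])
ce2,_=snap('scene','sc4.png')
a=cv2.imread('pics/w4.png')[280:400,0:640];b=cv2.resize(cv2.imread('pics/sc4.png')[190:310,230:380],(640,480),interpolation=cv2.INTER_CUBIC)
cv2.imwrite('pics/c4.png',np.vstack([a,b]))
```

```text
[1.08724507e-04 1.10513596e-01] [0.50388466 0.07277825 0.02042264] [-0.28594456  2.81250716  1.34061704] [ 0.47964557  0.08414959 -0.00582329]
```

View pics/c4.png

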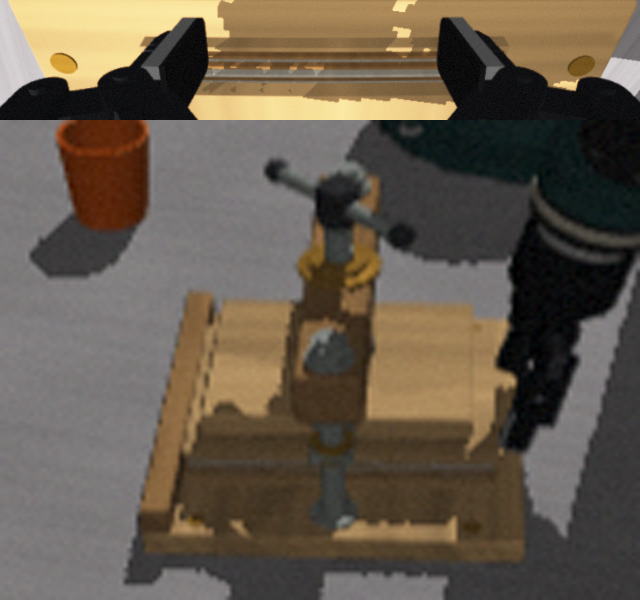

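The scene crop shows the pack nearly at the ledge, with the fingers on its near face. A few more millimetres until the force rises.

Call:
carry_out:
  steps:
    - [[8.5,0,0.1,0,0,0,0],[8.5,0,0.2,0.05,0,0,0],[8.5,0,0.3,0.08,0,0,0],[8.5,0,0.4,0.1,0,0,0],[8.5,0,0.4,0.1,0,0,0],[8.5,0,0.4,0.1,0,0,0],[8.5,0,0.4,0.1,0,0,0],[8.5,0,0.4,0.1,0,0,0],[8.5,0,0.4,0.1,0,0,0],[8.5,0,0.4,0.1,0,0,0]]

```text
clock: 9.1
ee_pos: [0.5046, 0.0707, 0.0204]
tool_rot: [2.87, 0.299, 0.04]
contact_force: [-2.8, 20.2, 6.5]
finger_gap: 0.0852
```

Call:
carry_out:
  steps:
    - [[8.5,0,0.1,0,0,0,0],[8.5,0,0.15,0,0,0,0],[8.5,0,0.15,0,0,0,0],[8.5,0,0.15,0,0,0,0],[8.5,0,0.15,0,0,0,0],[8.5,0,0.15,0,0,0,0],[8.5,0,0.15,0,0,0,0],[8.5,0,0.15,0,0,0,0],[8.5,0,0.15,0,0,0,0],[8.5,0,0.15,0,0,0,0]]

```text
clock: 10.35
ee_pos: [0.505, 0.0705, 0.0205]
tool_rot: [2.873, 0.3, 0.041]
contact_force: [-1.6, 31.2, 2.1]
finger_gap: 0.085
```

Run:
```python
from h import *
s=bot.sense();print(toP(s['ee_pos']),s['contact_force'],s['moment'])
rows([P(0,.17,.03),P(0,.23,.32)],orient(1,0))
```

```text
[0.00078786 0.10805146] [-1.59160146 31.22402684  2.11594301] [ 5.56744761  0.62168042 -0.44670512]
[-0.04, -5.76, -2.48] [14.6, -0.1, 0.3]
[0.04, -4.26, -32.05] [14.6, -0.1, 0.3]
```

Call:
carry_out:
  steps:
    - [[8.5,0,-2,-0.5,0,0,0],[8.5,0,-5.8,-2.5,5,0,0],[8.5,0,-5,-9,14.6,0,0.3],[8.5,0,-4.3,-15,14.6,0,0.3],[8.5,0,-4.3,-21,14.6,0,0.3],[8.5,0,-4.3,-27,14.6,0,0.3],[8.5,0,-4.3,-32,14.6,0,0.3],[8.5,0,-4.3,-32,14.6,0,0.3],[8.5,0,-4.3,-32,14.6,0,0.3],[8.5,0,-4.3,-32,14.6,0,0.3]]

```text
clock: 11.6
ee_pos: [0.4792, 0.1886, 0.3177]
tool_rot: [3.119, 0.314, -0.001]
contact_force: [0.6, -0.4, 0.7]
finger_gap: 0.0849
```

Run:
```python
from h import *
print(bot.sense()['ee_pos'])
ce,_=snap('wrist','w5.png');np.savez('pics/w5.npz',E=ce[1])
A,_=snap('scene','sc5.png');B,_=snap('side','sd5.png')
f=lambda n,r:cv2.resize(cv2.imread('pics/'+n)[r[0]:r[0]+r[2],r[1]:r[1]+r[3]],(400,300),interpolation=cv2.INTER_CUBIC)
cv2.imwrite('pics/c5.png',np.vstack([np.hstack([f('sc5.png',(205,255,90,120)),f('sd5.png',(200,250,90,120))]),cv2.resize(cv2.imread('pics/w5.png')[270:380,200:450],(800,300),interpolation=cv2.INTER_CUBIC)]))
```

```text
[0.47916664 0.18864319 0.3176944 ]
```

View pics/c5.png

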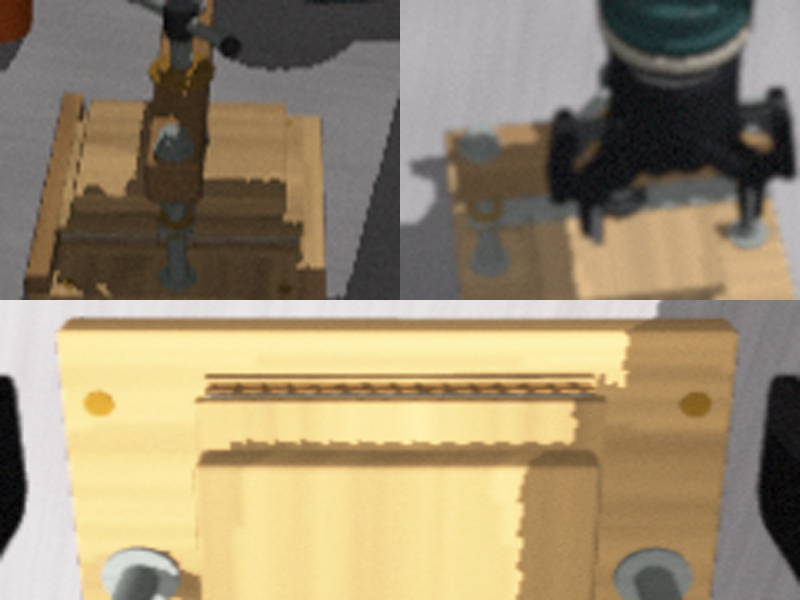

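The pack's near face now lies parallel to the base edge in the wrist crop (rows 377 and 330), with its sides symmetric. Checking the numbers and measuring the bar.

Run:
```python
from h import *
c=(cam('wrist')[0],np.load('pics/w5.npz')['E'])
for n,x,y,z in[('b-',62,330,.02),('b+',735,332,.02),('pb-',206,377,.02),('pb+',592,376.5,.02),('pt-',196,400,.05),('pt+',602,399,.05),('bolt-',100,403,.02),('bolt+',696,404,.02),('plat-',196,463,.08),('plat+',599,463,.08)]:
    p=onz(c,200+x/3.2,270+(y-300)/2.727,z);print(n,toP(p).round(4))
# scene-view ball and hub (unmoved bar): mid, end
s=lambda x,y:(250+x/3.077,190+y/3.077)
b1=onz(cam('scene'),*s(137,39),.2135);b2=onz(cam('scene'),*s(229,89),.2135);print(b1,b2,(b1+b2)/2,np.linalg.norm(b1-b2),toP((b1+b2)/2))
rows([P(0,.23,.34)],orient(1,0))
```

```text
b- [-0.1257  0.1219]
b+ [0.1283 0.1206]
pb- [-0.072   0.0995]
pb+ [0.075  0.0995]
pt- [-0.0712  0.1024]
pt+ [0.0739 0.1027]
bolt- [-0.1136  0.0866]
bolt+ [0.1159 0.0858]
plat- [-0.0673  0.0892]
plat+ [0.0688 0.089 ]
[ 0.49924883 -0.08364632  0.2135    ] [0.55964432 0.01667806 0.2135    ] [ 0.52944657 -0.03348413  0.2135    ] 0.11710079555567877 [0.00378153 0.00128167]
[0.06, -0.07, -2.18] [0.4, 0.0, -0.1]
```

```bash
cat >> h.py <<'E'
H=np.array([0.527,-0.0355])
def circ(deg,r=.045,z=.185): a=np.radians(deg);return np.r_[H+r*np.array([np.cos(a),np.sin(a)]),z]
E
python3 - <<'E'
from h import *
rows([circ(105,z=.27),circ(105)],orient(1,0))
E
```

```text
[-0.07, 18.4, 4.95] [0.4, 0.0, -0.1]
[-0.07, 18.34, 13.45] [0.4, 0.0, -0.1]
```

Call:
carry_out:
  steps:
    - [[0,0,5,1,0.4,0,0],[0,0,10,2,0.4,0,0],[0,0,15,4,0.4,0,0],[0,0,18.3,5,0.4,0,0],[0,0,18.3,5,0.4,0,0],[0,0,18.3,5,0.4,0,0],[0,0,18.3,8,0.4,0,0],[0,0,18.3,11,0.4,0,0],[0,0,18.3,13.4,0.4,0,0],[0,0,18.3,13.4,0.4,0,0]]

```text
clock: 13.0
ee_pos: [0.5155, 0.0099, 0.1854]
tool_rot: [-3.125, -0.317, 0.002]
contact_force: [-0.7, 0.1, 1.5]
finger_gap: 0.0003
```

Run:
```python
from h import *
s=bot.sense();d=s['ee_pos'][:2]-H;print(s['ee_pos'],np.degrees(np.arctan2(d[1],d[0])),np.hypot(*d),s['contact_force'],s['finger_gap'])
rows([circ(105-12*k) for k in range(1,11)])
```

```text
[0.51545915 0.00990144 0.18538988] 104.26226918160837 0.04684529448010538 [-0.73974087  0.11784829  1.4828786 ] 0.0002643429993401075
[0.89, 0.23, 0.04] [0.0, 0.0, 0.0]
[1.8, 0.47, 0.04] [0.0, 0.0, 0.0]
[2.64, 0.89, 0.03] [0.0, 0.0, 0.0]
[3.38, 1.48, 0.03] [0.0, 0.0, 0.0]
[3.97, 2.2, 0.03] [0.0, 0.0, 0.0]
[4.41, 3.04, 0.03] [0.0, 0.0, 0.0]
[4.66, 3.94, 0.03] [0.0, 0.0, 0.0]
[4.71, 4.88, 0.03] [0.0, 0.0, 0.0]
[4.57, 5.81, 0.03] [0.0, 0.0, 0.0]
[4.24, 6.69, 0.03] [0.0, 0.0, 0.0]
```

Call:
carry_out:
  steps:
    - [[0,0.9,0.25,0,0,0,0],[0,1.8,0.5,0,0,0,0],[0,2.65,0.9,0,0,0,0],[0,3.4,1.5,0,0,0,0],[0,3.95,2.2,0,0,0,0],[0,4.4,3.05,0,0,0,0],[0,4.65,3.95,0,0,0,0],[0,4.7,4.9,0,0,0,0],[0,4.55,5.8,0,0,0,0],[0,4.25,6.7,0,0,0,0]]

```text
clock: 14.25
ee_pos: [0.5715, -0.0489, 0.1862]
tool_rot: [-3.125, -0.315, -0.002]
contact_force: [-0.1, 4.1, -0.5]
finger_gap: 0.0001
```

Run:
```python
from h import *
s=bot.sense();d=s['ee_pos'][:2]-H;print(s['ee_pos'],np.degrees(np.arctan2(d[1],d[0])),np.hypot(*d),s['contact_force'],s['joint_pos'].round(2))
snap('side','sd6.png');snap('scene','sc6.png')
f=lambda n,r:cv2.resize(cv2.imread('pics/'+n)[r[0]:r[0]+r[2],r[1]:r[1]+r[3]],(400,300),interpolation=cv2.INTER_CUBIC)
cv2.imwrite('pics/c6.png',np.hstack([f('sc6.png',(190,255,90,120)),f('sd6.png',(190,250,90,120))]))
rows([circ(-15-16*k) for k in range(1,11)])
```

```text
[ 0.57146374 -0.04885194  0.18622466] -16.714390811333836 0.046425195454468965 [-0.1219361   4.08293789 -0.47959213] [-0.23  0.36 -0.02  1.18  0.    1.14]
[-0.76, 0.78, 0.13] [0.0, 0.0, 0.0]
[-1.73, 1.58, 0.13] [0.0, 0.0, 0.0]
[-2.88, 2.08, 0.13] [0.0, 0.0, 0.0]
[-4.12, 2.25, 0.13] [0.0, 0.0, 0.0]
[-5.36, 2.06, 0.13] [0.0, 0.0, 0.0]
[-6.5, 1.54, 0.12] [0.0, 0.0, 0.0]
[-7.45, 0.73, 0.12] [0.0, 0.0, 0.0]
[-8.14, -0.31, 0.12] [0.0, 0.0, 0.0]
[-8.52, -1.51, 0.12] [0.0, 0.0, 0.0]
[-8.56, -2.76, 0.12] [0.0, 0.0, 0.0]
```

View pics/c6.png

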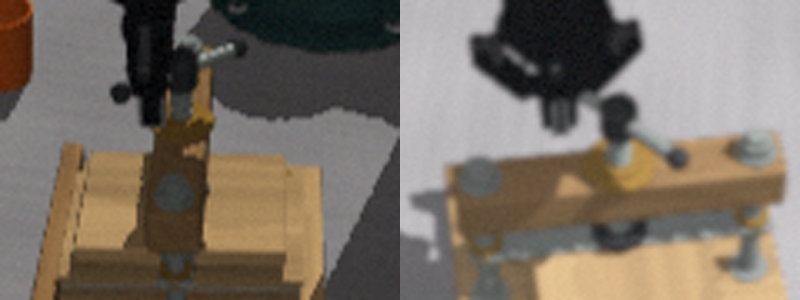

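The crops show the shut fingers behind one arm of the T-bar, which has swung clockwise. The pushing force is 4 N. Continuing round.

Call:
carry_out:
  steps:
    - [[0,-0.75,0.8,0.1,0,0,0],[0,-1.75,1.6,0.1,0,0,0],[0,-2.9,2.1,0.1,0,0,0],[0,-4.1,2.25,0.1,0,0,0],[0,-5.35,2.05,0.1,0,0,0],[0,-6.5,1.55,0.1,0,0,0],[0,-7.45,0.75,0.1,0,0,0],[0,-8.15,-0.3,0.1,0,0,0],[0,-8.5,-1.5,0.1,0,0,0],[0,-8.55,-2.75,0.1,0,0,0]]

```text
clock: 15.6
ee_pos: [0.4817, -0.0377, 0.1852]
tool_rot: [3.125, 0.315, 0.001]
contact_force: [1.3, -3.9, 0.0]
finger_gap: -0.0001
```

```bash
cat > n.py <<'E'
from h import *
import sys
a0,st,z=map(float,sys.argv[1:4])
s=bot.sense();d=s['ee_pos'][:2]-H;print(s['ee_pos'],np.degrees(np.arctan2(d[1],d[0])).round(1),np.hypot(*d).round(4),s['contact_force'].round(1))
rows([circ(a0-st*k,z=z) for k in range(1,11)])
E
python3 n.py 185 16 .185
```

```text
[ 0.48167922 -0.0376789   0.18516043] -177.2 0.0454 [ 1.3 -3.9  0. ]
[0.33, -1.03, 0.02] [0.0, 0.0, 0.0]
[0.96, -2.11, 0.02] [0.0, 0.0, 0.0]
[1.87, -2.97, 0.02] [0.0, 0.0, 0.0]
[2.98, -3.55, 0.02] [0.0, 0.0, 0.0]
[4.21, -3.8, 0.02] [0.0, 0.0, 0.0]
[5.46, -3.7, 0.02] [0.0, 0.0, 0.0]
[6.63, -3.26, 0.02] [0.0, 0.0, 0.0]
[7.64, -2.52, 0.02] [0.0, 0.0, 0.0]
[8.4, -1.52, 0.02] [0.0, 0.0, 0.0]
[8.86, -0.36, 0.02] [0.0, 0.0, 0.0]
```

Call:
carry_out:
  steps:
    - [[0,0.35,-1.05,0,0,0,0],[0,0.95,-2.1,0,0,0,0],[0,1.85,-2.95,0,0,0,0],[0,3,-3.55,0,0,0,0],[0,4.2,-3.8,0,0,0,0],[0,5.45,-3.7,0,0,0,0],[0,6.65,-3.25,0,0,0,0],[0,7.65,-2.5,0,0,0,0],[0,8.4,-1.5,0,0,0,0],[0,8.85,-0.35,0,0,0,0]]

```text
clock: 16.85
ee_pos: [0.5688, -0.0179, 0.1851]
tool_rot: [-3.125, -0.315, -0.001]
contact_force: [-2.3, 3.3, 0.4]
finger_gap: -0.0002
```

```bash
python3 n.py 25 16 .185
```

```text
[ 0.56877689 -0.01794397  0.18510356] 22.8 0.0453 [-2.3  3.3  0.4]
[0.05, 1.08, 0.01] [0.0, 0.0, 0.0]
[-0.18, 2.32, 0.01] [0.0, 0.0, 0.0]
[-0.74, 3.44, 0.01] [0.0, 0.0, 0.0]
[-1.58, 4.36, 0.01] [0.0, 0.0, 0.0]
[-2.65, 5.01, 0.01] [0.0, 0.0, 0.0]
[-3.86, 5.35, 0.0] [0.0, 0.0, 0.0]
[-5.11, 5.34, 0.0] [0.0, 0.0, 0.0]
[-6.31, 4.98, 0.0] [0.0, 0.0, 0.0]
[-7.37, 4.31, 0.0] [0.0, 0.0, 0.0]
[-8.2, 3.37, 0.0] [0.0, 0.0, 0.0]
```

```bash
python3 n.py 25 10 .184
```

```text
[ 0.56877689 -0.01794397  0.18510356] 22.8 0.0453 [-2.3  3.3  0.4]
[0.05, 0.61, 0.11] [0.0, 0.0, 0.0]
[0.03, 1.4, 0.11] [0.0, 0.0, 0.0]
[-0.13, 2.17, 0.11] [0.0, 0.0, 0.0]
[-0.42, 2.9, 0.11] [0.0, 0.0, 0.0]
[-0.83, 3.56, 0.11] [0.0, 0.0, 0.0]
[-1.35, 4.15, 0.11] [0.0, 0.0, 0.0]
[-1.96, 4.64, 0.11] [0.0, 0.0, 0.0]
[-2.65, 5.01, 0.11] [0.0, 0.0, 0.0]
[-3.4, 5.26, 0.1] [0.0, 0.0, 0.0]
[-4.17, 5.38, 0.1] [0.0, 0.0, 0.0]
```

Call:
carry_out:
  steps:
    - [[0,0.05,0.6,0.1,0,0,0],[0,0,1.4,0.1,0,0,0],[0,-0.15,2.15,0.1,0,0,0],[0,-0.4,2.9,0.1,0,0,0],[0,-0.85,3.55,0.1,0,0,0],[0,-1.35,4.15,0.1,0,0,0],[0,-1.95,4.65,0.1,0,0,0],[0,-2.65,5,0.1,0,0,0],[0,-3.4,5.25,0.1,0,0,0],[0,-4.15,5.4,0.1,0,0,0]]

```text
clock: 18.1
ee_pos: [0.5379, -0.0789, 0.1842]
tool_rot: [3.126, 0.315, 0.002]
contact_force: [2.4, 1.7, -0.7]
finger_gap: -0.0
```

```bash
python3 n.py -75 10 .182
python3 - <<'E'
from h import *
snap('side','sd7.png');snap('scene','sc7.png')
f=lambda n,r:cv2.resize(cv2.imread('pics/'+n)[r[0]:r[0]+r[2],r[1]:r[1]+r[3]],(400,300),interpolation=cv2.INTER_CUBIC)
cv2.imwrite('pics/c7.png',np.hstack([f('sc7.png',(190,255,90,120)),f('sd7.png',(190,250,90,120))]))
E
```

```text
[ 0.53790944 -0.07885108  0.18421848] -75.9 0.0447 [ 2.4  1.7 -0.7]
[-0.71, 0.01, 0.22] [0.0, 0.0, 0.0]
[-1.48, -0.15, 0.22] [0.0, 0.0, 0.0]
[-2.21, -0.44, 0.22] [0.0, 0.0, 0.0]
[-2.88, -0.85, 0.22] [0.0, 0.0, 0.0]
[-3.47, -1.37, 0.22] [0.0, 0.0, 0.0]
[-3.96, -1.98, 0.22] [0.0, 0.0, 0.0]
[-4.33, -2.67, 0.22] [0.0, 0.0, 0.0]
[-4.58, -3.42, 0.22] [0.0, 0.0, 0.0]
[-4.7, -4.19, 0.22] [0.0, 0.0, 0.0]
[-4.67, -4.98, 0.22] [0.0, 0.0, 0.0]
```

View pics/c7.png

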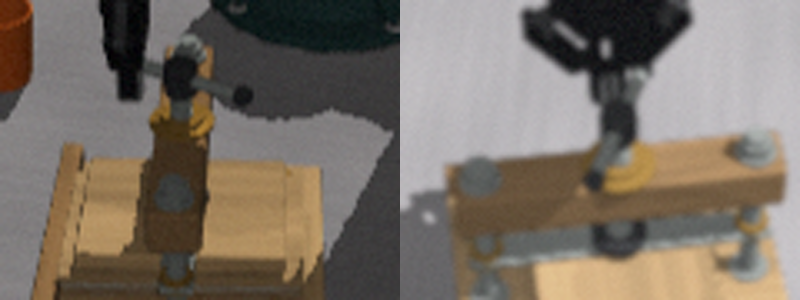

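The bar follows the finger, with force still about 3 N. Continuing.

Call:
carry_out:
  steps:
    - [[0,-0.7,0,0.2,0,0,0],[0,-1.5,-0.15,0.2,0,0,0],[0,-2.2,-0.45,0.2,0,0,0],[0,-2.9,-0.85,0.2,0,0,0],[0,-3.45,-1.35,0.2,0,0,0],[0,-3.95,-2,0.2,0,0,0],[0,-4.35,-2.65,0.2,0,0,0],[0,-4.6,-3.4,0.2,0,0,0],[0,-4.7,-4.2,0.2,0,0,0],[0,-4.65,-5,0.2,0,0,0]]

```text
clock: 19.45
ee_pos: [0.4825, -0.0383, 0.1821]
tool_rot: [3.126, 0.315, 0.001]
contact_force: [1.0, -3.7, 0.7]
finger_gap: 0.0001
```

```bash
python3 n.py -175 7 .182
```

```text
[ 0.48247188 -0.03834745  0.1820933 ] -176.3 0.0446 [ 1.  -3.7  0.7]
[0.04, -0.44, 0.01] [0.0, 0.0, 0.0]
[0.21, -0.97, 0.01] [0.0, 0.0, 0.0]
[0.43, -1.47, 0.01] [0.0, 0.0, 0.0]
[0.71, -1.94, 0.01] [0.0, 0.0, 0.0]
[1.05, -2.37, 0.01] [0.0, 0.0, 0.0]
[1.44, -2.76, 0.01] [0.0, 0.0, 0.0]
[1.87, -3.1, 0.01] [0.0, 0.0, 0.0]
[2.34, -3.38, 0.01] [0.0, 0.0, 0.0]
[2.85, -3.61, 0.01] [0.0, 0.0, 0.0]
[3.37, -3.77, 0.01] [0.0, 0.0, 0.0]
```

Call:
carry_out:
  steps:
    - [[0,0.05,-0.45,0,0,0,0],[0,0.2,-0.95,0,0,0,0],[0,0.45,-1.45,0,0,0,0],[0,0.7,-1.95,0,0,0,0],[0,1.05,-2.35,0,0,0,0],[0,1.45,-2.75,0,0,0,0],[0,1.85,-3.1,0,0,0,0],[0,2.35,-3.4,0,0,0,0],[0,2.85,-3.6,0,0,0,0],[0,3.35,-3.75,0,0,0,0]]

```text
clock: 20.7
ee_pos: [0.5052, 0.0041, 0.1812]
tool_rot: [3.124, 0.314, -0.009]
contact_force: [-17.7, -15.6, 2.2]
finger_gap: 0.0001
```

```bash
python3 n.py 115 5 .182
python3 - <<'E'
from h import *
# board height: compare platen/hub rows automatically is hard; report moment
print(bot.sense()['moment'])
E
```

```text
[0.50519445 0.00411239 0.18115305] 118.8 0.0452 [-17.7 -15.6   2.2]
[0.68, -0.13, -0.09] [0.0, 0.0, 0.0]
[1.07, -0.18, -0.09] [0.0, 0.0, 0.0]
[1.46, -0.18, -0.09] [0.0, 0.0, 0.0]
[1.86, -0.16, -0.1] [0.0, 0.0, 0.0]
[2.24, -0.09, -0.1] [0.0, 0.0, 0.0]
[2.62, 0.0, -0.1] [0.0, 0.0, 0.0]
[3.0, 0.13, -0.1] [0.0, 0.0, 0.0]
[3.35, 0.29, -0.1] [0.0, 0.0, 0.0]
[3.7, 0.48, -0.11] [0.0, 0.0, 0.0]
[4.02, 0.7, -0.11] [0.0, 0.0, 0.0]
[-2.85174091  3.4134228  -0.28330367]
```

Force has jumped to 24 N, so the board has met the pack and is tightening. Small increments now.

Call:
carry_out:
  steps:
    - [[0,0.2,-0.05,0,0,0,0],[0,0.4,-0.1,0,0,0,0],[0,0.6,-0.1,0,0,0,0],[0,0.8,-0.15,0,0,0,0],[0,0.8,-0.15,0,0,0,0],[0,0.8,-0.15,0,0,0,0],[0,0.8,-0.15,0,0,0,0],[0,0.8,-0.15,0,0,0,0],[0,0.8,-0.15,0,0,0,0],[0,0.8,-0.15,0,0,0,0]]

```text
clock: 21.95
ee_pos: [0.5116, 0.0076, 0.1807]
tool_rot: [-3.126, -0.314, 0.012]
contact_force: [-20.5, -9.2, 0.5]
finger_gap: -0.0001
```

```bash
python3 n.py 105 5 .181
```

```text
[0.51159246 0.0076156  0.18067646] 109.7 0.0458 [-20.5  -9.2   0.5]
[0.77, 0.03, -0.04] [0.0, 0.0, 0.0]
[1.16, 0.06, -0.04] [0.0, 0.0, 0.0]
[1.55, 0.12, -0.04] [0.0, 0.0, 0.0]
[1.93, 0.22, -0.05] [0.0, 0.0, 0.0]
[2.3, 0.34, -0.05] [0.0, 0.0, 0.0]
[2.66, 0.5, -0.05] [0.0, 0.0, 0.0]
[3.0, 0.69, -0.06] [0.0, 0.0, 0.0]
[3.33, 0.91, -0.06] [0.0, 0.0, 0.0]
[3.63, 1.16, -0.06] [0.0, 0.0, 0.0]
[3.91, 1.43, -0.06] [0.0, 0.0, 0.0]
```

Call:
carry_out:
  steps:
    - [[0,0.2,0,0,0,0,0],[0,0.4,0,0,0,0,0],[0,0.6,0,0,0,0,0],[0,0.8,0,0,0,0,0],[0,0.8,0,0,0,0,0],[0,0.8,0,0,0,0,0],[0,0.8,0,0,0,0,0],[0,0.8,0,0,0,0,0],[0,0.8,0,0,0,0,0],[0,0.8,0,0,0,0,0]]

```text
clock: 23.2
ee_pos: [0.5185, 0.0094, 0.1804]
tool_rot: [-3.125, -0.314, 0.015]
contact_force: [-25.4, -7.3, 0.4]
finger_gap: -0.0003
```

```bash
python3 n.py 95 5 .181
```

```text
[0.51853809 0.00935474 0.18035288] 100.7 0.0456 [-25.4  -7.3   0.4]
[0.83, 0.15, -0.07] [0.0, 0.0, 0.0]
[1.21, 0.25, -0.08] [0.0, 0.0, 0.0]
[1.58, 0.38, -0.08] [0.0, 0.0, 0.0]
[1.94, 0.54, -0.08] [0.0, 0.0, 0.0]
[2.29, 0.73, -0.09] [0.0, 0.0, 0.0]
[2.61, 0.95, -0.09] [0.0, 0.0, 0.0]
[2.92, 1.19, -0.09] [0.0, 0.0, 0.0]
[3.2, 1.47, -0.1] [0.0, 0.0, 0.0]
[3.46, 1.76, -0.1] [0.0, 0.0, 0.0]
[3.69, 2.08, -0.1] [0.0, 0.0, 0.0]
```

Call:
carry_out:
  steps:
    - [[0,0.2,0,0,0,0,0],[0,0.4,0.05,0,0,0,0],[0,0.6,0.1,0,0,0,0],[0,0.8,0.15,0,0,0,0],[0,0.8,0.15,0,0,0,0],[0,0.8,0.15,0,0,0,0],[0,0.8,0.15,0,0,0,0],[0,0.8,0.15,0,0,0,0],[0,0.8,0.15,0,0,0,0],[0,0.8,0.15,0,0,0,0]]

```text
clock: 24.45
ee_pos: [0.5261, 0.0102, 0.18]
tool_rot: [-3.124, -0.315, 0.017]
contact_force: [-27.4, -1.9, -0.8]
finger_gap: 0.0
```

```bash
python3 n.py 85 5 .181
```

```text
[0.52605014 0.01020527 0.18004752] 91.2 0.0457 [-27.4  -1.9  -0.8]
[0.83, 0.31, -0.11] [0.0, 0.0, 0.0]
[1.19, 0.47, -0.11] [0.0, 0.0, 0.0]
[1.53, 0.66, -0.11] [0.0, 0.0, 0.0]
[1.86, 0.88, -0.12] [0.0, 0.0, 0.0]
[2.16, 1.13, -0.12] [0.0, 0.0, 0.0]
[2.44, 1.4, -0.13] [0.0, 0.0, 0.0]
[2.7, 1.7, -0.13] [0.0, 0.0, 0.0]
[2.93, 2.01, -0.13] [0.0, 0.0, 0.0]
[3.13, 2.35, -0.14] [0.0, 0.0, 0.0]
[3.31, 2.7, -0.14] [0.0, 0.0, 0.0]
```

Call:
carry_out:
  steps:
    - [[0,-0.5,0,0,0,0,0],[0,-1.2,0,0,0,0,0],[0,-2,-0.2,0,0,0,0],[0,-2.5,-0.3,0,0,0,0],[0,-2.5,-0.3,-5,0,0,0],[0,-2.5,-0.3,-10,0,0,0],[0,-2.5,-6,-14,0,0,0],[0,-2.5,-12,-14,0,0,0],[0,-2.5,-18,-14,0,0,0],[0,-2.5,-22,-14,0,0,0]]

```text
clock: 25.7
ee_pos: [0.4619, 0.2228, 0.3222]
tool_rot: [-3.124, -0.318, -0.001]
contact_force: [1.1, -0.1, 0.3]
finger_gap: -0.0003
```

Run:
```python
from h import *
print(bot.sense()['ee_pos'],bot.sense()['contact_force'])
snap('side','sd8.png');snap('scene','sc8.png');ce,_=snap('wrist','w8.png');np.savez('pics/w8.npz',E=ce[1])
f=lambda n,r:cv2.resize(cv2.imread('pics/'+n)[r[0]:r[0]+r[2],r[1]:r[1]+r[3]],(400,300),interpolation=cv2.INTER_CUBIC)
cv2.imwrite('pics/c8.png',np.vstack([np.hstack([f('sc8.png',(200,255,90,120)),f('sd8.png',(205,250,90,120))]),np.hstack([f('w8.png',(0,0,480,640)),f('sc8.png',(130,80,300,400))])]))
```

```text
[0.46194351 0.22283563 0.32222291] [ 1.05511025 -0.0992999   0.27807273]
```

View pics/c8.png

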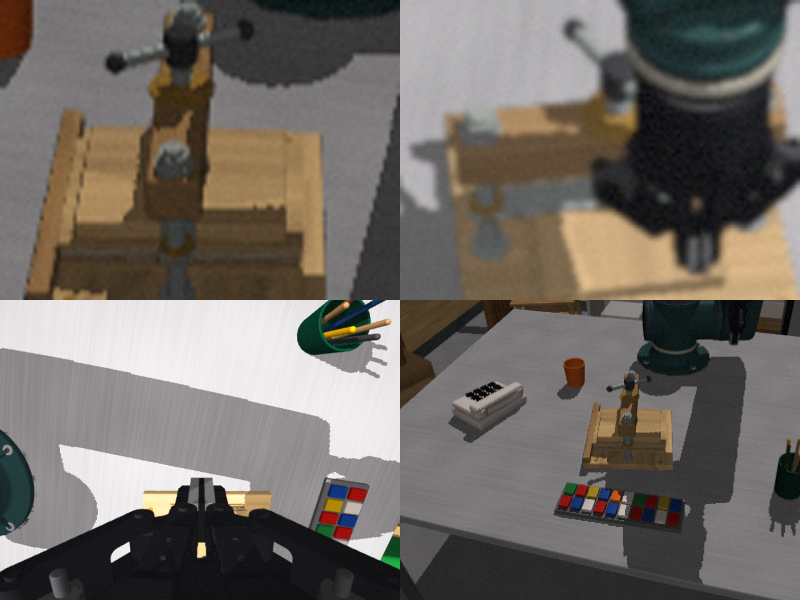

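Run:
```python
from h import *
A,B=cam('scene'),cam('side')
def ang(p,q,z):
    a,b=onz(A,*p,z),onz(A,*q,z);print((a+b)/2,np.linalg.norm(a-b),np.degrees(np.arctan2(*(b-a)[[1,0]])))
S=lambda y0,x0,x,y:(x0+x*.3,y0+y*.3)
ang(S(190,255,121,93),S(190,255,241,47),.211) # c6, finger -16.7
ang(S(190,255,130,66),S(190,255,243,96),.206) # c7, finger -76
ang(S(200,255,115,62),S(200,255,246,30),.202) # c8
p,e=tri(ray(A,*S(200,255,115,62)),ray(B,250+(572-400)*.3,205+28*.3));print(p,e)
for k,s in(('scene0',(309.5,210.1)),):
    print(proj(A,np.r_[H,.2128]),proj(A,np.r_[H,.202]))
```

```text
[ 0.52667796 -0.03238849  0.211     ] 0.11912066418331407 138.6807882197564
[ 0.53504026 -0.02755684  0.206     ] 0.10380317461457222 77.66538359569363
[ 0.52754427 -0.03306817  0.202     ] 0.11720799407276573 127.25424507288818
[ 0.56446576 -0.07974754  0.20369552] 0.0016279332339522732
[[308.56266147 210.21343485]] [[308.63931844 213.50944105]]
```

Views are used up (12). The bar sprang back further than expected, from about 66° to 127°, when I let go abruptly, and it may have overshot. I'll re-tighten and let it back slowly.

Run:
```python
from h import *
rows([circ(175,z=.27),circ(175,z=.180)],orient(1,0))
```

```text
[-3.2, 25.23, 5.17] [-0.0, -0.0, 0.1]
[-3.2, 25.24, 14.17] [-0.0, -0.0, 0.1]
```

Call:
carry_out:
  steps:
    - [[0,-1,6,1,0,0,0],[0,-2,12,2,0,0,0],[0,-3,18,3,0,0,0],[0,-3.2,23,4,0,0,0],[0,-3.2,25.2,5,0,0,0],[0,-3.2,25.2,5,0,0,0],[0,-3.2,25.2,8,0,0,0],[0,-3.2,25.2,12,0,0,0],[0,-3.2,25.2,14,0,0,0],[0,-3.2,25.2,14,0,0,0]]

```text
clock: 27.1
ee_pos: [0.4813, -0.0326, 0.1816]
tool_rot: [-3.125, -0.316, 0.002]
contact_force: [-0.6, -0.3, 1.1]
finger_gap: -0.0004
```

```bash
python3 n.py 175 3.5 .181
python3 - <<'E'
from h import *
snap('scene','sc9.png');a=cv2.imread('pics/sc9.png')[195:235,275:345];g=a.max(2)
m=(g<45).astype(np.uint8);n,l,st,ce=cv2.connectedComponentsWithStats(m);
for i in range(1,n):
    if st[i,4]>8: print(ce[i]+[275,195],st[i])
E
```

```text
[ 0.48130336 -0.03258638  0.18161242] 176.4 0.0458 [-0.6 -0.3  1.1]
[0.19, -0.34, 0.06] [0.0, 0.0, 0.0]
[0.29, -0.6, 0.06] [0.0, 0.0, 0.0]
[0.41, -0.85, 0.06] [0.0, 0.0, 0.0]
[0.54, -1.09, 0.06] [0.0, 0.0, 0.0]
[0.69, -1.32, 0.06] [0.0, 0.0, 0.0]
[0.85, -1.54, 0.06] [0.0, 0.0, 0.0]
[1.03, -1.75, 0.06] [0.0, 0.0, 0.0]
[1.21, -1.96, 0.06] [0.0, 0.0, 0.0]
[1.41, -2.15, 0.06] [0.0, 0.0, 0.0]
[1.62, -2.32, 0.06] [0.0, 0.0, 0.0]
[311.78099174 206.89256198] [ 29   0  17  26 242]
[335.52       198.28666667] [ 47   0  23   9 150]
[328.16666667 208.33333333] [51 11  5  6 24]
[289.47619048 218.61904762] [12 22  6  5 21]
```

Call:
carry_out:
  steps:
    - [[0,0.2,-0.35,0,0,0,0],[0,0.3,-0.6,0,0,0,0],[0,0.4,-0.85,0,0,0,0],[0,0.55,-1.1,0,0,0,0],[0,0.7,-1.3,0,0,0,0],[0,0.85,-1.55,0,0,0,0],[0,1.05,-1.75,0,0,0,0],[0,1.2,-1.95,0,0,0,0],[0,1.2,-1.95,0,0,0,0],[0,1.2,-1.95,0,0,0,0]]

```text
clock: 28.4
ee_pos: [0.4896, -0.0123, 0.1821]
tool_rot: [3.125, 0.314, -0.001]
contact_force: [-2.3, -6.5, 1.8]
finger_gap: 0.0002
```

```bash
cat > b.py <<'E'
from h import *
snap('scene','t.png');a=cv2.imread('pics/t.png')[195:240,275:345];m=(a.max(2)<45).astype(np.uint8);n,l,st,ce=cv2.connectedComponentsWithStats(m)
A=cam('scene')
for i in range(1,n):
    if 12<st[i,4]<45:
        p=onz(A,*(ce[i]+[275,195]),.2025);d=p[:2]-H;print('ball',ce[i]+[275,195],np.hypot(*d).round(3),np.degrees(np.arctan2(d[1],d[0])).round(1))
E
python3 n.py 147 3.5 .181; python3 b.py
```

```text
[ 0.48957769 -0.01230721  0.18205129] 148.2 0.044 [-2.3 -6.5  1.8]
[0.19, -0.33, 0.1] [0.0, 0.0, 0.0]
[0.4, -0.5, 0.1] [0.0, 0.0, 0.0]
[0.62, -0.67, 0.1] [0.0, 0.0, 0.0]
[0.85, -0.82, 0.1] [0.0, 0.0, 0.0]
[1.09, -0.95, 0.1] [0.0, 0.0, 0.0]
[1.34, -1.08, 0.1] [0.0, 0.0, 0.0]
[1.59, -1.18, 0.1] [0.0, 0.0, 0.0]
[1.85, -1.27, 0.1] [0.0, 0.0, 0.0]
[2.12, -1.35, 0.1] [0.0, 0.0, 0.0]
[2.38, -1.41, 0.1] [0.0, 0.0, 0.0]
ball [329.48 210.44] 0.059 117.5
ball [288.05882353 216.82352941] 0.058 -59.8
```

Call:
carry_out:
  steps:
    - [[0,0.2,-0.2,0,0,0,0],[0,0.4,-0.4,0,0,0,0],[0,0.6,-0.6,0,0,0,0],[0,0.8,-0.75,0,0,0,0],[0,1.05,-0.9,0,0,0,0],[0,1.3,-1,0,0,0,0],[0,1.55,-1.1,0,0,0,0],[0,1.8,-1.2,0,0,0,0],[0,1.8,-1.2,0,0,0,0],[0,1.8,-1.2,0,0,0,0]]

```text
clock: 29.7
ee_pos: [0.5027, 0.0027, 0.1813]
tool_rot: [3.124, 0.313, -0.008]
contact_force: [-13.6, -9.6, 1.1]
finger_gap: 0.0004
```

```bash
python3 n.py 118 -3 .181; python3 b.py
```

```text
[0.50271243 0.00265537 0.18129818] 122.5 0.0452 [-13.6  -9.6   1.1]
[0.12, -0.02, 0.03] [0.0, 0.0, 0.0]
[-0.1, 0.07, 0.03] [0.0, 0.0, 0.0]
[-0.32, 0.16, 0.03] [0.0, 0.0, 0.0]
[-0.53, 0.27, 0.03] [0.0, 0.0, 0.0]
[-0.73, 0.39, 0.03] [0.0, 0.0, 0.0]
[-0.93, 0.52, 0.04] [0.0, 0.0, 0.0]
[-1.12, 0.65, 0.04] [0.0, 0.0, 0.0]
[-1.3, 0.8, 0.04] [0.0, 0.0, 0.0]
[-1.48, 0.96, 0.04] [0.0, 0.0, 0.0]
[-1.64, 1.13, 0.04] [0.0, 0.0, 0.0]
ball [287.625 212.25 ] 0.059 -82.4
```

Call:
carry_out:
  steps:
    - [[0,-0.25,0.1,0,0,0,0],[0,-0.45,0.15,0,0,0,0],[0,-0.65,0.25,0,0,0,0],[0,-0.85,0.35,0,0,0,0],[0,-1.1,0.5,0,0,0,0],[0,-1.3,0.6,0,0,0,0],[0,-1.45,0.75,0,0,0,0],[0,-1.65,0.9,0,0,0,0],[0,-1.65,0.9,0,0,0,0],[0,-1.65,0.9,0,0,0,0]]

```text
clock: 31.0
ee_pos: [0.4895, -0.0083, 0.1815]
tool_rot: [-3.125, -0.315, 0.003]
contact_force: [-6.5, -0.3, -0.8]
finger_gap: -0.0
```

```bash
python3 n.py 142 -3 .181; python3 b.py
```

```text
[ 0.4894789  -0.00826083  0.18153093] 144.0 0.0464 [-6.5 -0.3 -0.8]
[0.04, 0.15, 0.05] [0.0, 0.0, 0.0]
[-0.13, 0.32, 0.05] [0.0, 0.0, 0.0]
[-0.29, 0.49, 0.05] [0.0, 0.0, 0.0]
[-0.44, 0.68, 0.05] [0.0, 0.0, 0.0]
[-0.58, 0.87, 0.05] [0.0, 0.0, 0.0]
[-0.7, 1.07, 0.05] [0.0, 0.0, 0.0]
[-0.82, 1.27, 0.05] [0.0, 0.0, 0.0]
[-0.93, 1.48, 0.05] [0.0, 0.0, 0.0]
[-1.02, 1.69, 0.05] [0.0, 0.0, 0.0]
[-1.11, 1.91, 0.05] [0.0, 0.0, 0.0]
ball [329.66666667 210.77777778] 0.059 115.7
ball [287.78947368 216.36842105] 0.058 -62.1
```

Call:
carry_out:
  steps:
    - [[0,-0.15,0.15,0,0,0,0],[0,-0.3,0.35,0,0,0,0],[0,-0.45,0.5,0,0,0,0],[0,-0.6,0.7,0,0,0,0],[0,-0.75,0.9,0,0,0,0],[0,-0.9,1.1,0,0,0,0],[0,-1.05,1.3,0,0,0,0],[0,-1.15,1.5,0,0,0,0],[0,-1.25,1.7,0,0,0,0],[0,-1.35,2,0,0,0,0]]

```text
clock: 32.3
ee_pos: [0.4816, -0.031, 0.1821]
tool_rot: [-3.126, -0.316, -0.001]
contact_force: [1.0, 0.0, -0.9]
finger_gap: -0.0001
```

```bash
python3 n.py 172 -3 .181|head -1; python3 b.py
```

```text
[ 0.48157938 -0.03101961  0.18210746] 174.4 0.0456 [ 1.   0.  -0.9]
ball [328.66666667 208.81481481] 0.06 125.7
ball [288.84210526 218.15789474] 0.058 -52.9
```

Call:
carry_out:
  steps:
    - [[0,-0.3,0,-4,0,0,0],[0,-0.3,0,-9,0,0,0],[0,-0.3,0,-14,0,0,0],[0,-0.3,-5,-16,0,0,0],[0,-0.3,-11,-16,0,0,0],[0,-0.3,-17,-16,0,0,0],[0,-0.3,-23,-16,0,0,0],[0,-0.3,-25,-16,0,0,0],[0,-0.3,-25,-16,0,0,0],[0,-0.3,-25,-16,0,0,0]]

```text
clock: 33.6
ee_pos: [0.4288, 0.2129, 0.3421]
tool_rot: [3.126, 0.315, 0.001]
contact_force: [0.5, -0.5, -0.4]
finger_gap: -0.0004
```

```bash
python3 b.py
python3 - <<'E'
from h import *
s=bot.sense();print(s['ee_pos'],s['contact_force'],s['clock'])
a=cv2.imread('pics/t.png').astype(int);b=cv2.imread('pics/sc8.png').astype(int)
for n,(x,y,w,h) in dict(pot=(450,265,45,65),phone=(130,205,80,55),tiles=(232,310,136,55),beaker=(240,185,30,35),pack=(265,230,55,70)).items(): print(n,np.abs(a-b)[y:y+h,x:x+w].mean().round(2))
# pack/platen edge vs home: bystanders against first picture by colour centroid
o=cv2.imread('pics/scene0.png')
for n,(x,y,w,h),lo,hi in(('beaker',(235,180,40,45),(3,150,60),(18,255,255)),('tiles',(230,305,140,60),(0,120,40),(8,255,255)),('pot',(445,260,55,75),(60,80,10),(95,255,120))):
    print(n,[np.round(cv2.moments(cv2.inRange(cv2.cvtColor(i.astype(np.uint8)[y:y+h,x:x+w],cv2.COLOR_BGR2HSV),lo,hi),True)['m10']/max(1,cv2.moments(cv2.inRange(cv2.cvtColor(i.astype(np.uint8)[y:y+h,x:x+w],cv2.COLOR_BGR2HSV),lo,hi),True)['m00']),2) for i in(o,a)])
E
```

```text
ball [328.62068966 208.82758621] 0.06 125.7
ball [288.75 218.25] 0.059 -52.6
[0.42886251 0.21264137 0.34207226] [ 0.02606359 -0.5731292  -1.3207028 ] 33.65
pot 2.67
phone 2.25
tiles 4.05
beaker 2.52
pack 3.18
beaker [np.float64(19.29), np.float64(19.29)]
tiles [np.float64(71.53), np.float64(64.23)]
pot [np.float64(24.96), np.float64(25.18)]
```

```bash
python3 -c "
from bench import bot
print(bot.finish_job())"
```

```text
the job is handed in; nothing more can be done
None
```

The pack is pushed home against the back ledge, the board is screwed down on it, and the job is handed in. The robot clock stood at about 34 s of the 61 s allowed.

- **Pack:** I pushed it in with both open fingers until the ledge stopped it, up to about 31 N. The wrist picture then showed it square to within about 0.3° and centred. Its near face sat 21.7 mm inside the base edge, against a nominal 20 mm, which is within the measuring error.
- **Screw:** I turned the T-bar clockwise with the shut fingers, to a peak of about 27 N. On release it sprang back about 60°, more than "a little". I re-tightened it to 17 N and let it back slowly, and it came to rest within about 1° of the same angle. It stayed there after the arm left.
- **Tightness:** The bar ended about 11.4 rad on from its start, at an estimated 17 ± 1 rad. That error is too large to confirm tightness by angle. The evidence is the force, about 7 N just 7–9° past where the bar rests against 4 N turning freely, and the repeatable rest angle.
- **Other things:** I never touched them. The beaker and pencil pot checked out unmoved against the first picture. The colour check on the tile board differed by 7 px, which I put down to the arm's shadow without checking further. The telephone was only compared with a picture taken after tightening, where it looked the same.

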